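# Seat the acrylic blank in the laser fixture and snug up the ratchet clamp

## Task

Take the blue acrylic blank off its cork riser, lower it over the two brass pins of the engraving fixture until it lies flush on the nest, and let go of it. Then pump the fixture's orange ratchet trigger towards its fixed black grip until the white pad of the jaw presses the blank's edge with its red sprung stem pushed about half-way in, never all the way, and finish while still holding the trigger squeezed. Move the jaw only with the trigger, and leave the other things on the desk where they are.

Things in the scene. Friction and masses are not known exactly. Their poses are not given: they have to be found in the camera images.
- blank: The workpiece: opaque blue acrylic plate, 90 (x) x 56 (y) x 12 mm thick (z), about 80 g, with two through holes of 10 mm diameter on its long centre line at x = -28 and +28 mm. Origin: centre of its underside; z up. It starts lying flat on the riser. It fits the pins either way round.
- riser: Fixed cork block 64 (x) x 30 (y) x 20 mm high under the blank, narrower than the blank, so the blank's long edges overhang by 13 mm on both sides. Origin: centre of its underside.
- fixture: Fixed engraving fixture: grey base plate 355 (x -185 to +170) x 110 (y) x 12 mm. Origin on the desk under the clamp line; +x is the way the jaw advances; z up. At x = 110 mm the nest with pins; at x = -100 mm the black clamp housing (80 x 35 mm, 70 mm high), with grip and trigger rising above it. The jaw head (top 57 mm high) slides between.
- nest (a point): Centre of the nest's flat top (aluminium boss 76 x 36 mm, 30 mm above the desk), midway between the two brass pins; axes as the fixture's. Pins: 8 mm diameter, at x = -28 and +28 mm from here, 18 mm tall, the top 5 mm tapered to 3 mm. A seated blank has its origin here and its long side along the fixture's x.
- grip_mid (a point): Centre of the fixed black grip post at 112 mm height: the post is 14 (fixture x) x 24 (y) mm, straight, its top 135 mm above the desk, at fixture x = -122 mm.
- trigger_mid (a point): Point in the middle of the orange trigger blade, 50 mm from its pivot. The blade is 12 mm thick, 22 mm wide (fixture y) and reaches 60 mm from the pivot, which lies at fixture x = -85 mm, 62 mm above the desk, along the fixture's y.
- trigger: The orange trigger blade itself (origin on the pivot).
- trigger_angle (a joint): Trigger angle, rad: 0 = let go (blade leans 0.25 rad towards the nest), 0.5 = fully squeezed to its stop (leans 0.25 rad towards the grip). A spring returns it in about 0.4 s. Outside width over grip and trigger: about 65 mm near the blade's top when let go, about 42 mm at 93 mm height when squeezed. It takes 5 to 18 N at the blade.
- jaw_slide (a joint): Jaw position, m; grows as it advances (fixture +x). Squeezing the trigger drives it by about 30 mm per rad of trigger once the ratchet (6 mm tooth pitch) has caught, 0 to 6 mm of lost travel; a full pump gives about 12 mm. It does not move back when the trigger is let go (friction 9 N).
- jaw: The moving jaw: steel rack bar with the black jaw head (20 x 36 x 42 mm) that carries the pad; origin on the jaw slide, not in the head.
- pad_stem (a joint): How far the red sprung stem of the pad is pushed into the jaw head, m: 0 = free, 0.010 = all the way in. Spring about 0.8 N per mm. It grows one for one with the jaw once the pad bears on the seated blank.
- pad: The white pad, a disc of 22 mm diameter and 8 mm thick on the end of the red stem, its centre 36 mm above the desk; origin on the jaw slide, not in the disc.
- pad_front (a point): Centre of the pad's front face. The seated blank's near edge is 45 mm from the nest centre (the blank can shift 1 mm on the pins).
- pin_rack: Bystander: black block with rows of aluminium pins, base 60 x 110 mm, 78 mm high.
- remote: Bystander: small white remote control, 85 x 38 x 12 mm.
- brush: Bystander: dusting brush lying on the desk.
- screwdriver: Bystander: screwdriver lying on the desk.
- mug: Bystander: white mug, 80 mm wide, 90 mm high.
- bottle: Bystander: clear plastic bottle with blue cap, 60 mm wide, 150 mm high.
- wood_tags: Bystander: engraved wooden tag, 80 x 45 x 9 mm, flat on the desk.

How it is judged:
On the way, in this order (a step that is already met when the one before it is completed fails the run):
1. the blank lies flush on the nest over both pins and is let go, before the jaw has reached it (x of blank in the frame of nest between -0.003 and 0.003 m and y of blank in the frame of nest between -0.003 and 0.003 m and z of blank in the frame of nest between -0.0025 and 0.0025 m and angle between blank's own z axis and vertical below 0.035 rad and angle between the x axis of blank and the x axis of fixture, either way round below 0.06 rad and contact force between the fingers and blank below 0.3 N and contact force between pad and blank below 0.2 N), for 0.3 s.
2. with the trigger squeezed, the jaw's pad touches the seated blank (contact force between pad and blank above 0.3 N and value of joint trigger_angle above 0.04 rad), for 0.1 s.
At the end, for the whole second after the job is handed in: The blank lies on the nest over both pins (within 3 mm, flush within 2.5 mm, level), not touched by the fingers; the pad bears on its edge with 1 to 9 N and its sprung stem is pushed in by 2 to 8 of its 10 mm; the fingers still hold the trigger (over 1 N) squeezed by more than 0.05 rad (x of blank in the frame of nest between -0.003 and 0.003 m and y of blank in the frame of nest between -0.003 and 0.003 m and z of blank in the frame of nest between -0.0025 and 0.0025 m and angle between blank's own z axis and vertical below 0.035 rad and angle between the x axis of blank and the x axis of fixture, either way round below 0.06 rad and contact force between the fingers and blank below 0.3 N and value of joint pad_stem between 0.002 and 0.008 m and contact force between pad and blank between 1 and 9 N and contact force between the fingers and trigger above 1 N and value of joint trigger_angle above 0.05 rad); the arm keeps its last pose, push and grip.
It fails at once if the pad's stem is pushed all the way in (more than 9.2 mm): the blank would be crushed (value of joint pad_stem above 0.0092 m).
It fails at once if the jaw or its pad is pushed by hand (contact force between any of the arm, the fingers and jaw above 3 N or contact force between any of the arm, the fingers and pad above 3 N).
It fails at once if a bystander is moved by more than 30 mm (distance of any of pin_rack, remote, brush, screwdriver, mug, bottle, wood_tags from where it was at the start of the episode above 0.03 m).
It also fails if it takes over 67 s, if anything falls off the work surface, if the arm or the gripper's body presses on something with over 40 N, if the wrist force passes 120 N, or if a joint passes its speed limit or range.

## Robot

A 6-joint arm with a two-finger parallel gripper is mounted at the origin on the work surface. World frame = base frame: x ahead of the robot, y to its left, z up, the work surface at z = 0. Lengths are in m, angles in rad, forces in N, time in s.
With the tool pointing down it reaches from about 0.375 to 0.9 m from the base axis. Payload 3.1 kg.
Tool frame: the origin (TCP) lies on the centre line of the jaws, within the pads' length; the fingertips stand 14 mm ahead of it and the grasp point (between the pads) lies 5 mm behind it; z points along the fingers, y is the direction in which the jaws open and shut (so a half turn about z gives the same grasp; the last joint's range is limited). The gripper opens to 85 mm and grips with 20 to 120 N. Pads are 22 mm wide; open, the fingers measure 114 mm over their backs; the gripper's body (76 mm by 85 mm) begins 54 mm behind the grasp point. The pads swing forward as they close: fully open they stand 13 mm farther back than shut.
Start: joints at [-1.492, 0.527, 1.433, -0, 1.181, -0.178], TCP at [0.159, -0.604, 0.245] pointing down, gripper open.
Joint ranges: [-3.08, 3.08], [-0.75, 2.2], [0.22, 2.44], [-1.43, 4.57], [0, 2.65], [-2.85, 2.85]. Speed limits (rad/s): [2.79, 2.79, 3.14, 3.14, 3.14, 3.14].

## Interface

Orientations are given as a rotation vector (axis times angle).
In Python, from station import read_state, get_image, camera_model, close_job gives the robot as it stands.
- The arm moves only by the tool drive_tool, never from a script. Its argument "moves" is one flat list of numbers, 7 for each row, row after row: the turn, a rotation vector about the world's x, y, z in units of 6 degrees (1.0 is 6 degrees), then the shift along the world's x, y, z in units of 25 mm (1.0 is 25 mm), then the finger opening in mm, from 0 to 85.4. A call has 1 to 10 rows; each row shifts and turns the commanded pose from where the row before left it; what a row does not reach is not made up. A row lasts 1/12 s, in which the tool goes at most 41.7 mm and 7.16 degrees, less where a joint would pass 70% of its speed; a pose out of reach is approached as far as the arm can. A call is refused whole if a number of a shift passes 1 or a number of a turn 1, either way. A call with a gripper value outside its range is refused whole. The fingers move at their own pace and stop on an object; "squeeze" is the grip in N (left out, the last holds). Time passes only in rows, so rows that do not move let the fingers close. It gives the time, the measured TCP pose, the force and the opening at its end, in the units of the state.
- read_state(): the state, without advancing time (a new reading comes with each control period).
- get_image(name): name is "scene" or "top" or "wrist"; returns the picture (420x560x3 uint8, red, green, blue); there is no depth.
- camera_model(name): a dict with "vertical_fov" (degrees; the focal length in pixels is half the picture's height over the tangent of half this angle, whatever the lens; pixels are square), "cx", "cy" (the principal point, pixels), "origin" and "attitude" of the camera in the world. Camera axes: x right, y up, looking along -z (the intrinsics and any distortion apply to the point x, -y, -z); pixel columns grow to the right and rows downward; lengths in m; the calibration is good to about 2 mm. A picture is of the moment at which its call begins: read the wrist's pose just before it. camera_model takes no time and is no camera call; for the wrist camera it gives the pose at the moment of the call.
- close_job(): hands the job in, once; it reports no verdict.
The state is a dict: "t": time; "joint_positions": joint angles; "qd": joint speeds; "joint_torque": joint torques, N m; "tcp_pos": TCP position; "ee_rot": TCP orientation; "ft_force": force on the tool from outside, world axes, zero at the start; "ft_torque": the same for the moment, N m; "finger_gap": finger opening in m.
Only numpy, scipy, OpenCV 4.12 (cv2) and the standard library are available. Lean on these libraries where they do the work, as an engineer would, in place of code of your own. Each camera call takes 0.05 s, during which the arm holds its last target. There are 200 camera calls.

## Working session

There is one attempt and no reset: what is moved stays moved. The work goes in short steps, Python scripts to look and compute and a tool call to move; the robot and the scene stay as the last step left them, time stands still between calls to the robot, and variables do not carry over. Pictures are saved under pics/ and viewed, about 8 in all and at most 12, crops included, and the job is handed in when it is done.

Besides the shell and the picture viewer there is one more tool, called after "Call:" as name(argument=value, ...), one argument or row to a line, values as JSON. drive_tool: Moves the arm, as the interface text tells. Its arguments: {"type":"object","properties":{"moves":{"type":"array"},"squeeze":{"type":"number"}},"required":["moves"]}

```bash
mkdir -p pics; ls; python3 - <<'E'
from station import *
import cv2
print(read_state())
for n in ("scene","top","wrist"):
    m=camera_model(n); print(n,m)
    cv2.imwrite(f"pics/{n}0.png",get_image(n)[:,:,::-1])
E
```

```text
pics
{'t': 0.0, 'joint_positions': array([-1.49149623e+00,  5.28486712e-01,  1.43391401e+00,  1.60420976e-05,
        1.18137507e+00, -1.78515953e-01]), 'qd': array([ 2.14229474e-05, -1.40041578e-03, -4.14442827e-05, -4.15871059e-05,
        1.66897093e-03, -1.97672386e-03]), 'joint_torque': array([ 1.58025396e-03, -4.42344761e+01, -1.78025955e+01, -1.96500664e-04,
        8.30183417e-03,  1.40257006e-07]), 'tcp_pos': array([ 0.15932368, -0.60364295,  0.24431723]), 'ee_rot': array([-3.11336601e+00, -4.03566125e-01, -1.93188110e-04]), 'ft_force': array([-0.95688621,  0.34286088,  0.51829958]), 'ft_torque': array([-0.00282235, -0.01555424, -0.03462146]), 'finger_gap': 0.08507822788140178}
scene {'vertical_fov': 53.00323279386139, 'cx': 279.08249669799324, 'cy': 208.8019593501179, 'origin': array([ 1.19303881, -0.60286808,  0.68554887]), 'attitude': array([0.91828384, 0.40358704, 0.7157043 ])}
top {'vertical_fov': 53.73021218203821, 'cx': 281.38150606325513, 'cy': 216.20363647144723, 'origin': array([ 0.40781375, -0.02722379,  1.16816816]), 'attitude': array([ 0.1037448 , -0.09723307, -1.54268238])}
wrist {'vertical_fov': 61.60955725299218, 'cx': 282.19211937468384, 'cy': 208.66511934408092, 'origin': array([ 0.23772904, -0.58326148,  0.37313934]), 'attitude': array([-0.27295171,  0.21141629, -1.30064367])}
```

```bash
python3 - <<'E'
import cv2
for n in("top","scene"):
    cv2.imwrite(f"pics/{n}0b.png",cv2.resize(cv2.imread(f"pics/{n}0.png"),(800,600),interpolation=cv2.INTER_CUBIC))
E
```

```text
(no output)
```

View pics/top0b.png

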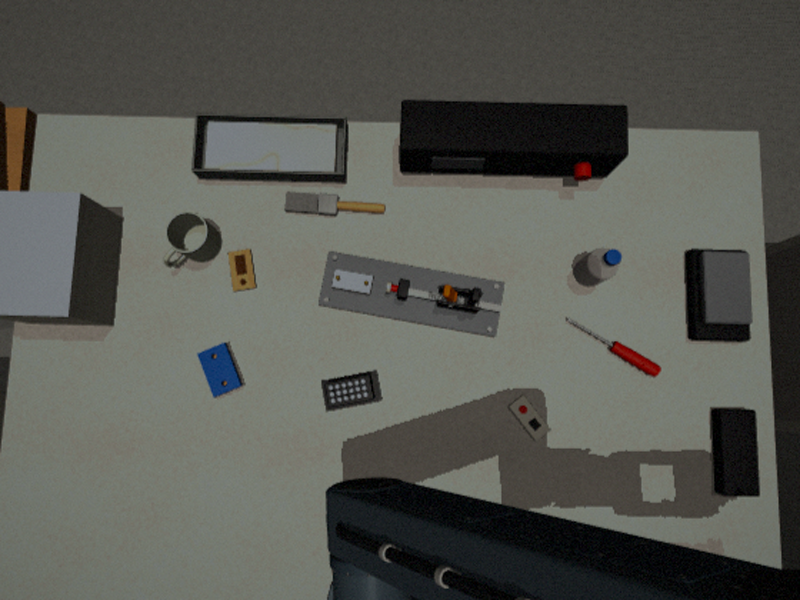

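View pics/scene0b.png

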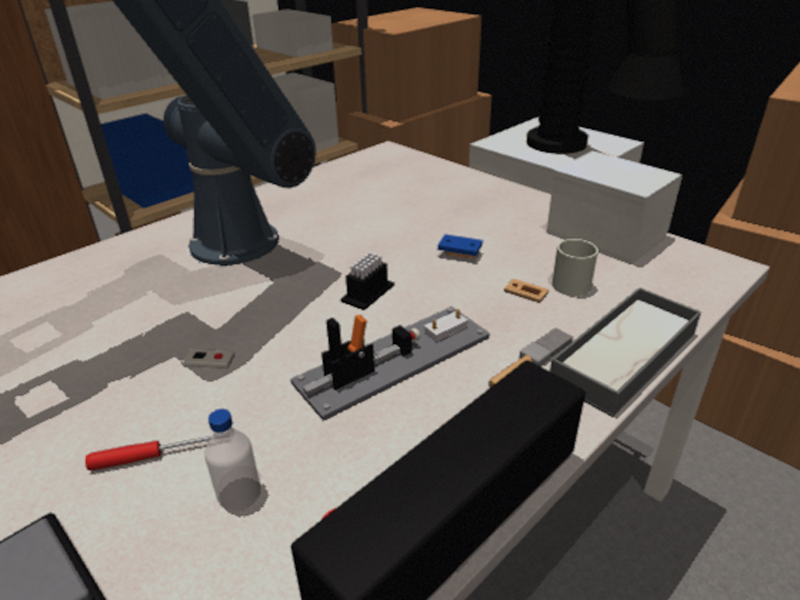

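The top view shows the blank at about (221,370) in the 800-px picture, holes at (213,356) and (225,381). The fixture runs from (325,278) on the nest side to (500,308) on the housing side. The nest is at (352,280), the grip near (474,294) and the trigger near (450,292). Next I turn these into positions.

```bash
cat > h.py <<'E'
import numpy as np, cv2
from scipy.spatial.transform import Rotation as R
from station import *
def ray(m,u,v):
    f=210/np.tan(np.radians(m["vertical_fov"]/2))
    d=R.from_rotvec(m["attitude"]).apply([(u-m["cx"])/f,-(v-m["cy"])/f,-1.])
    return np.array(m["origin"]),d
def onz(m,u,v,z):
    o,d=ray(m,u,v); return o+d*(z-o[2])/d[2]
def proj(m,p):
    f=210/np.tan(np.radians(m["vertical_fov"]/2))
    q=R.from_rotvec(m["attitude"]).inv().apply(np.array(p)-m["origin"])
    return m["cx"]-f*q[0]/q[2], m["cy"]+f*q[1]/q[2]
E
python3 - <<'E'
from h import *
m=camera_model("top"); s=.7
def p(n,l,z):
    for u,v in l: print(n,onz(m,u*s,v*s,z).round(4))
p("blank",[(198,350),(229,342),(244,385),(216,398)],.032)
p("holes",[(213,356),(225,381)],.032)
p("fix",[(332,252),(505,281),(496,336),(319,304)],.012)
p("pins",[(338,279),(366,284)],.04)
im=cv2.imread("pics/top0.png"); h=cv2.cvtColor(im,cv2.COLOR_BGR2HSV)
k=((h[:,:,0]>100)&(h[:,:,0]<130)&(h[:,:,1]>150)&(h[:,:,2]>70)).astype("uint8"); k[:,200:]=0
c=max(cv2.findContours(k,0,1)[0],key=cv2.contourArea); r=cv2.minAreaRect(c); print(r)
p("box",cv2.boxPoints(r)/s,.032)
print("c",onz(m,*r[0],.032))
print("wrist cam rel tool", R.from_rotvec(read_state()["ee_rot"]).inv().apply(camera_model("wrist")["origin"]-read_state()["tcp_pos"]))
w=camera_model("wrist"); print(R.from_rotvec(w["attitude"]).apply([0,0,-1]))
E
```

```text
blank [0.4648 0.3686 0.032 ]
blank [0.4817 0.3101 0.032 ]
blank [0.4006 0.2763 0.032 ]
blank [0.3748 0.328  0.032 ]
holes [0.4541 0.3391 0.032 ]
holes [0.4072 0.313  0.032 ]
fix [0.6677 0.122  0.012 ]
fix [ 0.6179 -0.2229  0.012 ]
fix [ 0.5082 -0.2057  0.012 ]
fix [0.5625 0.1433 0.012 ]
pins [0.6085 0.1046 0.04  ]
pins [0.6    0.0501 0.04  ]
((153.1712188720703, 258.623291015625), (32.4203987121582, 20.482200622558594), 69.44395446777344)
box [0.4592 0.3702 0.032 ]
box [0.4803 0.3189 0.032 ]
box [0.3985 0.2826 0.032 ]
box [0.3779 0.3335 0.032 ]
c [0.42876402 0.32622668 0.032     ]
wrist cam rel tool [ 8.10605203e-02 -3.72520176e-05 -1.28674789e-01]
[-0.30540653 -0.08003242 -0.94885281]
```

Call:
drive_tool(
  moves=[0, 0, 0, 0.8, 1, 0, 85, 0, 0, 0, 0.8, 1, 0, 85, 0, 0, 0, 0.8, 1, 0, 85, 0, 0, 0, 0.8, 1, 0, 85, 0, 0, 0, 0.8, 1, 0, 85, 0, 0, 0, 0.8, 1, 0, 85, 0, 0, 0, 0.8, 1, 0, 85, 0, 0, 0, 0.8, 1, 0, 85, 0, 0, 0, 0.8, 1, 0, 85, 0, 0, 0, 0.8, 1, 0, 85],
)

```text
t: 0.98
tcp_pos: [0.36, -0.3529, 0.2452]
ee_rot: [-3.115, -0.403, 0.0]
ft_force: [-0.2, -0.3, 0.3]
finger_gap: 0.085
```

Call:
drive_tool(
  moves=[0, 0, 0.17, 0.8, 1, 0, 85, 0, 0, 0.17, 0.8, 1, 0, 85, 0, 0, 0.17, 0.8, 1, 0, 85, 0, 0, 0.17, 0.8, 1, 0, 85, 0, 0, 0.17, 0, 1, 0, 85, 0, 0, 0.17, 0, 1, 0, 85, 0, 0, 0.17, 0, 1, 0, 85, 0, 0, 0.17, 0, 1, 0, 85, 0, 0, 0.17, 0, 1, 0, 85, 0, 0, 0.17, 0, 1, 0, 85],
)

```text
t: 1.82
tcp_pos: [0.4391, -0.103, 0.2452]
ee_rot: [-3.067, -0.68, 0.0]
ft_force: [-0.1, -0.8, -0.3]
finger_gap: 0.0849
```

Call:
drive_tool(
  moves=[0, 0, 0, 0, 1, 0, 85, 0, 0, 0, 0, 1, 0, 85, 0, 0, 0, 0, 1, 0, 85, 0, 0, 0, 0, 1, 0, 85, 0, 0, 0, 0, 1, 0, 85, 0, 0, 0, 0, 1, 0, 85, 0, 0, 0, 0, 1, 0, 85, 0, 0, 0, 0, 1, 0, 85, 0, 0, 0, 0, 1, -0.3, 85, 0, 0, 0, 0, 1, -0.3, 85],
)

```text
t: 2.65
tcp_pos: [0.4395, 0.147, 0.2304]
ee_rot: [3.067, 0.679, 0.002]
ft_force: [0.2, -0.7, -0.2]
finger_gap: 0.0849
```

Call:
drive_tool(
  moves=[0, 0, 0, -0.1, 1, -0.3, 85, 0, 0, 0, -0.1, 1, -0.3, 85, 0, 0, 0, -0.1, 1, -0.3, 85, 0, 0, 0, -0.1, 1, -0.3, 85, 0, 0, 0, -0.1, 1, 0, 85, 0, 0, 0, -0.1, 1, 0, 85, 0, 0, 0, 0, 0.2, 0, 85, 0, 0, 0, 0, 0, 0, 85],
)

```text
t: 3.32
tcp_pos: [0.4241, 0.3019, 0.2001]
ee_rot: [3.066, 0.684, 0.0]
ft_force: [-0.9, 0.0, 0.1]
finger_gap: 0.0853
```

```bash
python3 - <<'E'
from h import *
s=read_state(); print(s["t"],s["tcp_pos"],s["ee_rot"],s["joint_positions"])
m=camera_model("wrist"); im=get_image("wrist")[:,:,::-1]; cv2.imwrite("pics/w1.png",im)
h=cv2.cvtColor(np.ascontiguousarray(im),cv2.COLOR_BGR2HSV)
k=((h[:,:,0]>100)&(h[:,:,0]<130)&(h[:,:,1]>150)&(h[:,:,2]>60)).astype("uint8")
c=max(cv2.findContours(k,0,1)[0],key=cv2.contourArea); print(cv2.minAreaRect(c),cv2.contourArea(c))
for q in cv2.approxPolyDP(c,8,True)[:,0]: print(q,onz(m,*q,.032).round(4),onz(m,*q,.02).round(4))
E
```

```text
3.3167 [0.42410983 0.30194049 0.20008385] [3.06625353e+00 6.83660094e-01 1.81661945e-04] [ 4.03872397e-01  4.51047205e-01  1.74036689e+00 -8.42724333e-05
  9.50073709e-01  1.53596884e+00]
((273.0, 172.0), (36.0, 62.0), 0.0) 1203.5
[276 141] [0.4598 0.3241 0.032 ] [0.4583 0.3236 0.02  ]
[262 153] [0.4457 0.3306 0.032 ] [0.4436 0.3303 0.02  ]
[268 165] [0.4385 0.3218 0.032 ] [0.4361 0.3212 0.02  ]
[255 189] [0.4144 0.3233 0.032 ] [0.411  0.3227 0.02  ]
[273 188] [0.4219 0.3094 0.032 ] [0.4188 0.3083 0.02  ]
[284 203] [0.4136 0.2949 0.032 ] [0.4102 0.2932 0.02  ]
[291 156] [0.4538 0.3073 0.032 ] [0.452  0.3062 0.02  ]
[281 151] [0.454  0.3168 0.032 ] [0.4523 0.316  0.02  ]
[290 146] [0.461  0.3117 0.032 ] [0.4595 0.3107 0.02  ]
[278 151] [0.4529 0.3191 0.032 ] [0.4511 0.3184 0.02  ]
```

View pics/w1.png

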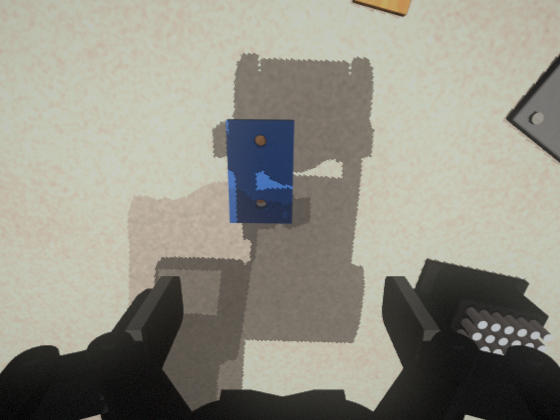

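The picture shows the blank's corners at about (228,120), (294,120), (292,223), (231,223) and its holes at (261,141) and (262,203). It is nearly aligned with the tool.

```bash
python3 - <<'E'
from h import *
m=camera_model("wrist")
P=lambda u,v,z=.032: onz(m,u,v,z)[:2]
for a in [(228,120),(294,120),(292,223),(231,223)]: print(P(*a).round(4))
c=[P(*a) for a in [(228,120),(294,120),(292,223),(231,223)]]
print("len",[np.linalg.norm(c[i]-c[i-1]).round(4) for i in range(4)],"centre",np.mean(c,0))
h1,h2=P(261,141),P(262,203)
print("holes",h1,h2,(h1+h2)/2,np.linalg.norm(h1-h2),np.degrees(np.arctan2(*(h1-h2)[::-1])))
e=c[0]-c[3],c[1]-c[2]; print([np.degrees(np.arctan2(x[1],x[0])) for x in e])
im=cv2.imread("pics/w1.png")[100:240,200:320]
cv2.imwrite("pics/w1c.png",cv2.resize(im,None,fx=5,fy=4.2,interpolation=cv2.INTER_CUBIC))
# expected pixel of fixture features
t=camera_model("top")
E
```

```text
[0.4585 0.3656]
[0.4814 0.3166]
[0.3994 0.2791]
[0.3761 0.3289]
len [np.float64(0.0902), np.float64(0.0541), np.float64(0.0902), np.float64(0.0549)] centre [0.42887116 0.32252537]
holes [0.45440317 0.33414199] [0.40519905 0.31127226] [0.42980111 0.32270712] 0.05425928550524324 24.928678197974715
[np.float64(24.0115409436563), np.float64(24.552611838798427)]
```

View pics/w1c.png

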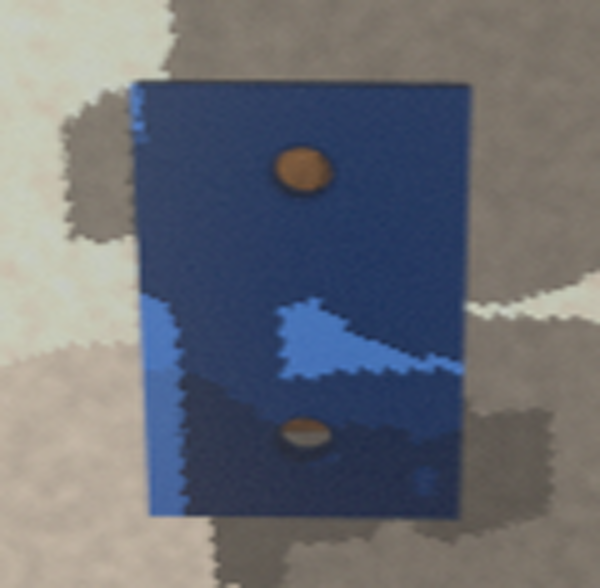

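Call:
drive_tool(
  moves=[0, 0, -0.1, 0.2, 0.8, 0, 85, 0, 0, 0, 0, 0, -1, 85, 0, 0, 0, 0, 0, -1, 85, 0, 0, 0, 0, 0, -1, 85, 0, 0, 0, 0, 0, -1, 85, 0, 0, 0, 0, 0, -1, 85, 0, 0, 0, 0, 0, -1, 85, 0, 0, 0, 0, 0, -0.5, 85, 0, 0, 0, 0, 0, -0.5, 85, 0, 0, 0, 0, 0, 0, 85],
  squeeze=30,
)

```text
t: 4.2
tcp_pos: [0.4284, 0.3185, 0.0232]
ee_rot: [3.07, 0.66, -0.008]
ft_force: [0.4, 0.2, -0.6]
finger_gap: 0.0852
```

Call:
drive_tool(
  moves=[0, 0, 0, 0, 0, 0, 50, 0, 0, 0, 0, 0, 0, 50, 0, 0, 0, 0, 0, 0, 50, 0, 0, 0, 0, 0, 0, 50, 0, 0, 0, 0, 0, 0, 50, 0, 0, 0, 0, 0, 0, 50],
)

```text
t: 4.7
tcp_pos: [0.4301, 0.3207, 0.0265]
ee_rot: [3.071, 0.664, 0.003]
ft_force: [0.1, -2.5, 6.0]
finger_gap: 0.055
```

Call:
drive_tool(
  moves=[0, 0, 0, 0, 0, 0, 50, 0, 0, 0, 0, 0, 0.4, 50, 0, 0, 0, 0, 0, 0.8, 50, 0, 0, 0, 0, 0, 0.8, 50, 0, 0, 0, 0, 0, 0.8, 50, 0, 0, 0, 0, 0, 0.8, 50, 0, 0, 0, 0, 0, 0.8, 50, 0, 0, 0, 0, 0, 0.4, 50, 0, 0, 0, 0, 0, 0, 50],
)

```text
t: 5.45
tcp_pos: [0.4305, 0.3215, 0.1479]
ee_rot: [-3.069, -0.663, -0.008]
ft_force: [-1.1, 0.2, -0.1]
finger_gap: 0.0557
```

```bash
python3 - <<'E'
from h import *
s=read_state(); print(s["t"],s["tcp_pos"],s["ee_rot"],s["finger_gap"],s["ft_force"])
m=camera_model("wrist"); cv2.imwrite("pics/w2.png",get_image("wrist")[:,:,::-1])
E
```

```text
5.45 [0.4305323  0.32152241 0.147879  ] [-3.06938005 -0.66334882 -0.0081805 ] 0.05568198095194361 [-1.13531794  0.18459597 -0.14000947]
```

View pics/w2.png

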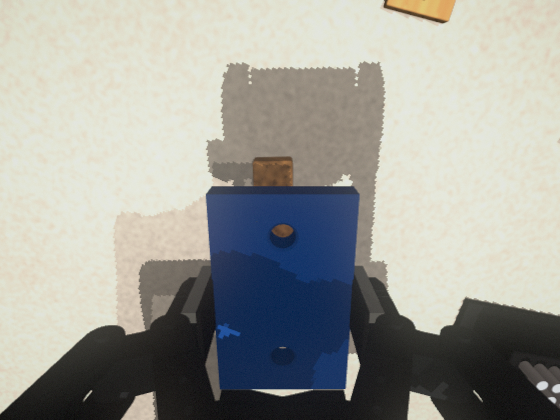

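The blank is held level. Its top corners are at (209,194), (357,194), (346,388), (219,388) and its holes at (283,232) and (283,354). I fit its pose in the tool frame.

```bash
cat >> h.py <<'E'
def fit(m,s,px,pts,x0):
    from scipy.optimize import least_squares
    T=R.from_rotvec(s["ee_rot"]); o=s["tcp_pos"]
    def res(x,tilt=True):
        r=R.from_rotvec([x[4],x[5],x[3]])
        return np.concatenate([np.subtract(proj(m,o+T.apply(x[:3]+r.apply(p))),q) for p,q in zip(pts,px)]+[50*np.array(x[4:6])])
    return least_squares(res,x0)
E
python3 - <<'E'
from h import *
s=read_state(); m=camera_model("wrist")
# blank top-face points in a tool-like frame (tool z down): far = +x tool
px=[(209,194),(357,194),(346,388),(219,388),(283,232),(283,354)]
# determine tool y sign: image right
T=R.from_rotvec(s["ee_rot"])
print("tool y in img", np.subtract(proj(m,s["tcp_pos"]+T.apply([0,.02,0])),proj(m,s["tcp_pos"])))
sg=np.sign(proj(m,s["tcp_pos"]+T.apply([0,.02,0]))[0]-proj(m,s["tcp_pos"])[0])
pts=[np.array(p) for p in [(.045,-.028*sg,0),(.045,.028*sg,0),(-.045,.028*sg,0),(-.045,-.028*sg,0),(.028,0,0),(-.028,0,0)]]
f=fit(m,s,px,pts,[0,0,0,0,0,0]); print("top centre in tool",f.x[:3].round(4),"rot deg",np.degrees(f.x[3:]).round(2)); print(f.fun.round(1))
# tilt of tool
print("tool axes",T.as_matrix().round(4).tolist())
E
```

```text
tool y in img [ 4.76804245e+01 -2.46829497e-02]
top centre in tool [-0.0001  0.0004 -0.0023] rot deg [ 0.07  0.05 -2.03]
[-0.2 -1.5  0.3 -1.4 -1.1 -0.7  1.3 -0.7 -0.   2.9 -0.3  1.5  0.  -1.8]
tool axes [[0.9108, 0.4129, 0.0024], [0.4129, -0.9108, 0.0012], [0.0027, -0.0002, -1.0]]
```

Call:
drive_tool(
  moves=[0, 0, 0.68, 0.46, -0.95, 0.3, 50, 0, 0, 0.68, 0.46, -0.95, 0.3, 50, 0, 0, 0.68, 0.46, -0.95, 0.3, 50, 0, 0, 0.68, 0.46, -0.95, 0.3, 50, 0, 0, 0.68, 0.46, -0.95, 0.3, 50, 0, 0, 0.68, 0.46, -0.95, 0.3, 50, 0, 0, 0.68, 0.46, -0.95, 0.3, 50],
)

```text
t: 6.08
tcp_pos: [0.5092, 0.1532, 0.1965]
ee_rot: [-2.809, -1.404, 0.005]
ft_force: [-0.1, 1.5, -0.7]
finger_gap: 0.0552
```

Call:
drive_tool(
  moves=[0, 0, 0.68, 0.46, -0.95, 0, 50, 0, 0, 0.68, 0.46, -0.95, 0, 50, 0, 0, 0.68, 0.46, -0.95, 0, 50, 0, 0, 0.68, 0.46, -0.95, 0, 50, 0, 0, 0.68, 0.46, -0.95, 0, 50, 0, 0, 0.68, 0.46, -0.95, 0, 50, 0, 0, 0.68, 0.46, -0.95, 0, 50, 0, 0, 0, 0, 0, 0, 50, 0, 0, 0, 0, 0, 0, 50],
)

```text
t: 6.83
tcp_pos: [0.59, -0.013, 0.1959]
ee_rot: [-2.381, -2.045, 0.003]
ft_force: [-0.3, 1.3, -1.3]
finger_gap: 0.055
```

```bash
python3 - <<'E'
from h import *
s=read_state(); print(s["t"],s["tcp_pos"],s["ee_rot"],s["finger_gap"],s["ft_force"],s["qd"].round(3))
print(R.from_rotvec(s["ee_rot"]).as_matrix().round(4).tolist())
m=camera_model("wrist"); np.savez("w3.npz",**m); im=get_image("wrist")[:,:,::-1]; cv2.imwrite("pics/w3.png",im)
print([tuple(np.round(proj(m,p))) for p in [(.6085,.1046,.048),(.600,.0501,.048)]])
cv2.imwrite("pics/w3b.png",cv2.resize(im,(800,600),interpolation=cv2.INTER_CUBIC))
E
```

```text
6.8333 [ 0.58998077 -0.01300679  0.19594145] [-2.3814286  -2.04493634  0.00267471] 0.05498271722210397 [-0.26949484  1.31220764 -1.28089946] [ 0.037 -0.017  0.036  0.01   0.013  0.009]
[[0.1512, 0.9885, -0.003], [0.9885, -0.1512, 0.0009], [0.0004, -0.0031, -1.0]]
[(np.float64(284.0), np.float64(35.0)), (np.float64(283.0), np.float64(115.0))]
```

View pics/w3b.png

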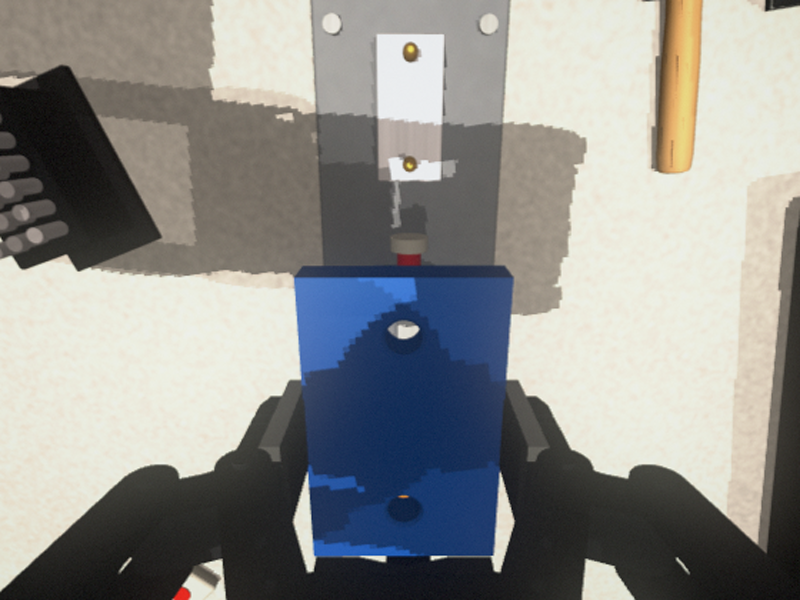

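The picture shows the pins at about (410,48) and (410,162), the nest corners at (376,34), (444,35), (442,181) and (378,180), and the pad front near y=235. I enlarge the nest.

```bash
python3 - <<'E'
import cv2
im=cv2.imread("pics/w3.png")[15:190,235:340]
cv2.imwrite("pics/w3c.png",cv2.resize(im,None,fx=3.4,fy=3.4,interpolation=cv2.INTER_CUBIC))
E
```

```text
(no output)
```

View pics/w3c.png

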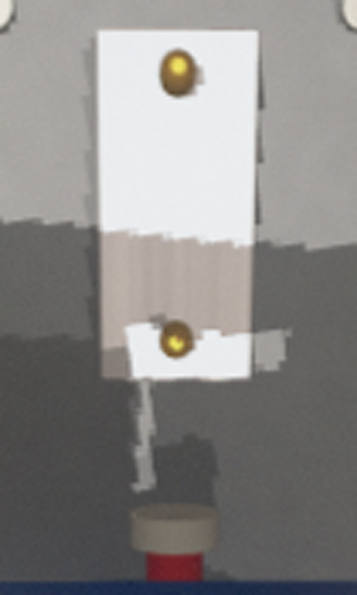

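```bash
python3 - <<'E'
from h import *
m=dict(np.load("w3.npz")); s=read_state(); T=R.from_rotvec(s["ee_rot"]); 
g=lambda u,v:(235+(u+.5)/3.4-.5,15+(v+.5)/3.4-.5)
C=[onz(m,*g(*q),.030)[:2] for q in [(97,30),(258,31),(251,378),(102,378)]]
print(np.round(C,4),"sides",[np.linalg.norm(C[i]-C[i-1]).round(4) for i in range(4)])
n=np.mean(C,0); a=(C[0]+C[1]-C[2]-C[3]); print("nest c",n,"ang",np.degrees(np.arctan2(a[1],a[0])))
p1,p2=[onz(m,*g(*q),.048)[:2] for q in [(178,64),(176,344)]]
print("pins",p1,p2,(p1+p2)/2,np.linalg.norm(p1-p2),np.degrees(np.arctan2(*(p1-p2)[::-1])))
e=np.array([np.cos(np.radians(81.4)),np.sin(np.radians(81.4))])
for z,q in [(.047,(174,507)),(.036,(174,515)),(.047,(131,530)),(.036,(131,530)),(.036,(217,530))]: w=onz(m,*g(*q),z)[:2]; print("pad",w,"fixture x",110+1000*(w-n)@e)
k=1/1.42857
px=[(295,278),(513,278),(494,556),(315,556),(403,333),(403,508)]
px=[((u+.5)*.7-.5,(v+.5)*.7-.5) for u,v in px]
pts=[np.array(p) for p in [(.045,-.028,0),(.045,.028,0),(-.045,.028,0),(-.045,-.028,0),(.028,0,0),(-.028,0,0)]]
f=fit(m,s,px,pts,[0]*6); print("blank in tool",f.x[:3].round(4),np.degrees(f.x[3:]).round(2)); print(f.fun.round(1))
yaw=np.degrees(np.arctan2(T.as_matrix()[1,0],T.as_matrix()[0,0])); print("tool yaw",yaw)
b=s["tcp_pos"]+T.apply(f.x[:3]); print("blank centre",b,"d to nest",n-b[:2])
E
```

```text
[[0.5949 0.117 ]
 [0.63   0.1115]
 [0.6189 0.0374]
 [0.5835 0.0428]] sides [np.float64(0.0751), np.float64(0.0355), np.float64(0.0749), np.float64(0.0358)]
nest c [0.60681175 0.07720231] ang 81.3717400897706
pins [0.61099255 0.1051745 ] [0.60223744 0.04918803] [0.606615   0.07718127] 0.05666689222865364 81.11211976436083
pad [0.59632159 0.01255999] fixture x 44.51583916513667
pad [0.59579572 0.00843189] fixture x 40.355517178779934
pad [0.58548095 0.00866039] fixture x 39.039028890581505
pad [0.58481761 0.0063326 ] fixture x 36.638223514285656
pad [0.6056708  0.00315537] fixture x 36.61500564704997
blank in tool [-0.0005  0.0008 -0.0043] [-0.03 -0.28 -0.99]
[ 0.2 -1.3 -0.6 -1.4 -0.2 -0.8 -0.5 -0.9  0.5  3.   0.6  1.3 -0.2 -0.9]
tool yaw 81.37860749939514
blank centre [ 0.58996435 -0.01240974  0.20036814] d to nest [0.0168474  0.08961205]
```

Call:
drive_tool(
  moves=[0, 0, 0, 0.16, 0.9, 0, 50, 0, 0, 0, 0.16, 0.9, 0, 50, 0, 0, 0, 0.16, 0.9, 0, 50, 0, 0, 0, 0.16, 0.92, 0, 50, 0, 0, 0, 0, 0, -1, 50, 0, 0, 0, 0, 0, -1, 50, 0, 0, 0, 0, 0, -1, 50, 0, 0, 0, 0, 0, -1, 50, 0, 0, 0, 0, 0, -0.8, 50, 0, 0, 0, 0, 0, 0, 50],
)

```text
t: 7.72
tcp_pos: [0.6015, 0.0803, 0.073]
ee_rot: [-2.373, -2.047, 0.013]
ft_force: [-1.1, -0.6, -0.6]
finger_gap: 0.0551
```

Call:
drive_tool(
  moves=[0, 0, 0, 0, 0, 0, 50, 0, 0, 0, 0, 0, 0, 50],
)

```text
t: 7.88
tcp_pos: [0.6065, 0.0794, 0.0785]
ee_rot: [2.379, 2.051, 0.001]
ft_force: [1.3, -1.0, -0.8]
finger_gap: 0.0555
```

```bash
python3 - <<'E'
from h import *
s=read_state(); print(s["t"],s["tcp_pos"],s["ft_force"])
T=R.from_rotvec(s["ee_rot"]).as_matrix();print(T.round(4).tolist(),np.degrees(np.arctan2(T[1,0],T[0,0])))
E
```

```text
7.8833 [0.60647868 0.07944388 0.07849724] [ 1.29431583 -0.99504952 -0.81258062]
[[0.1472, 0.9891, 0.0007], [0.9891, -0.1472, 0.0001], [0.0002, 0.0007, -1.0]] 81.53556422759652
```

Call:
drive_tool(
  moves=[0, 0, 0, 0, -0.06, 0, 50, 0, 0, 0, 0, 0, 0, 50, 0, 0, 0, 0, 0, 0, 50, 0, 0, 0, 0, 0, 0, 50, 0, 0, 0, 0, 0, 0, 50],
)

```text
t: 8.3
tcp_pos: [0.6066, 0.0771, 0.0784]
ee_rot: [2.38, 2.05, 0.001]
ft_force: [-0.6, 0.2, -1.2]
finger_gap: 0.0551
```

Call:
drive_tool(
  moves=[0, 0, 0, 0, 0, -0.24, 50, 0, 0, 0, 0, 0, -0.24, 50, 0, 0, 0, 0, 0, -0.24, 50, 0, 0, 0, 0, 0, -0.24, 50, 0, 0, 0, 0, 0, -0.24, 50, 0, 0, 0, 0, 0, 0, 50, 0, 0, 0, 0, 0, 0, 50, 0, 0, 0, 0, 0, 0, 50],
)

```text
t: 8.97
tcp_pos: [0.6063, 0.0771, 0.0476]
ee_rot: [-2.38, -2.05, 0.001]
ft_force: [0.5, -0.1, -1.4]
finger_gap: 0.0553
```

Call:
drive_tool(
  moves=[0, 0, 0, 0, 0, -0.12, 50, 0, 0, 0, 0, 0, -0.12, 50, 0, 0, 0, 0, 0, -0.1, 50, 0, 0, 0, 0, 0, 0, 50, 0, 0, 0, 0, 0, 0, 50],
)

```text
t: 9.38
tcp_pos: [0.6063, 0.0771, 0.0391]
ee_rot: [-2.38, -2.05, 0.0]
ft_force: [-0.1, -1.1, -1.8]
finger_gap: 0.055
```

Call:
drive_tool(
  moves=[0, 0, 0, 0, 0, -0.04, 50, 0, 0, 0, 0, 0, 0, 50, 0, 0, 0, 0, 0, -0.04, 50, 0, 0, 0, 0, 0, 0, 50, 0, 0, 0, 0, 0, 0, 50],
)

```text
t: 9.8
tcp_pos: [0.6064, 0.0772, 0.0373]
ee_rot: [2.38, 2.05, 0.0]
ft_force: [1.1, -0.8, -1.3]
finger_gap: 0.0549
```

Call:
drive_tool(
  moves=[0, 0, 0, 0, 0, -0.04, 50, 0, 0, 0, 0, 0, 0, 50, 0, 0, 0, 0, 0, -0.04, 50, 0, 0, 0, 0, 0, 0, 50, 0, 0, 0, 0, 0, 0, 50],
)

```text
t: 10.22
tcp_pos: [0.6065, 0.0772, 0.0365]
ee_rot: [2.38, 2.05, 0.001]
ft_force: [-1.6, -0.6, 6.5]
finger_gap: 0.0554
```

Call:
drive_tool(
  moves=[0, 0, 0, 0, 0, 0, 62, 0, 0, 0, 0, 0, 0, 70, 0, 0, 0, 0, 0, 0, 85, 0, 0, 0, 0, 0, 0, 85, 0, 0, 0, 0, 0, 0, 85, 0, 0, 0, 0, 0, 0, 85, 0, 0, 0, 0, 0, 0.3, 85, 0, 0, 0, 0, 0, 1, 85, 0, 0, 0, 0, 0, 1, 85, 0, 0, 0, 0, 0, 1, 85],
)

```text
t: 11.05
tcp_pos: [0.606, 0.0772, 0.1187]
ee_rot: [-2.38, -2.05, 0.001]
ft_force: [0.6, 0.6, -0.5]
finger_gap: 0.085
```

Call:
drive_tool(
  moves=[0, 0, 0, -0.15, -1, 1, 85, 0, 0, 0, -0.15, -1, 1, 85, 0, 0, 0, -0.15, -1, 1, 85, 0, 0, 0, -0.15, -1, 0, 85, 0, 0, 0, 0, 0, 0, 85, 0, 0, 0, 0, 0, 0, 85, 0, 0, 0, 0, 0, 0, 85],
)

```text
t: 11.63
tcp_pos: [0.5909, -0.0224, 0.1927]
ee_rot: [-2.38, -2.049, 0.0]
ft_force: [-0.1, 0.2, 0.4]
finger_gap: 0.0852
```

```bash
python3 - <<'E'
from h import *
s=read_state(); print(s["t"],s["tcp_pos"],s["ee_rot"],s["ft_force"])
m=camera_model("wrist"); np.savez("w4.npz",**m); im=get_image("wrist")[:,:,::-1]; cv2.imwrite("pics/w4.png",im)
cv2.imwrite("pics/w4b.png",cv2.resize(im,(800,600),interpolation=cv2.INTER_CUBIC))
E
```

```text
11.6333 [ 0.59087978 -0.02240403  0.19272366] [-2.37980139e+00 -2.04920753e+00  2.55512482e-04] [-0.09597847  0.19426158  0.40493971]
```

View pics/w4b.png

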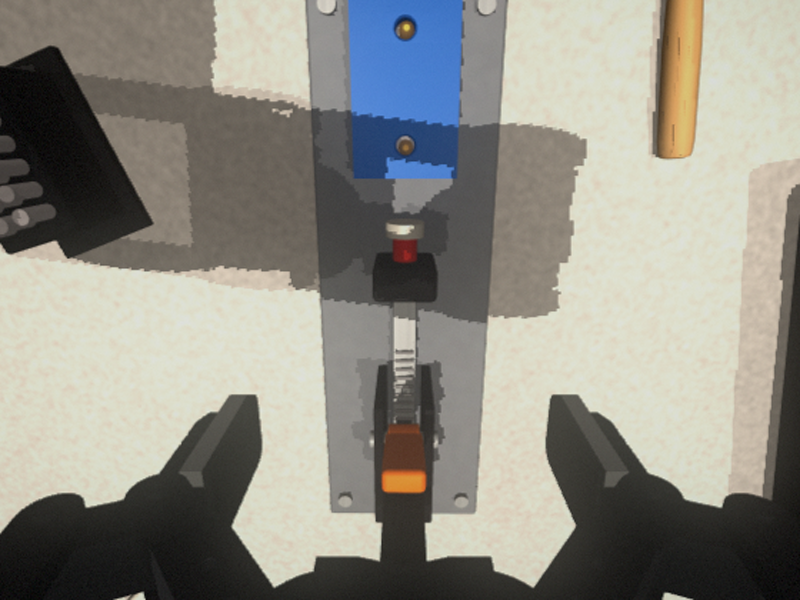

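The blank lies over both pins at (405,28) and (405,146). Its near edge is at y=179, the pad front at y≈221, the jaw head's top between y≈253 and 300, and the trigger tip at (404,480).

```bash
python3 - <<'E'
from h import *
m=dict(np.load("w4.npz")); n=np.array([.6067,.0772]); a=np.radians(81.3); e=np.array([np.cos(a),np.sin(a)]); l=np.array([-e[1],e[0]])
def F(u,v,z):
    w=onz(m,(u+.5)*.7-.5,(v+.5)*.7-.5,z)[:2]-n; return (110+1000*w@e).round(1),(1000*w@l).round(1)
print("edge",F(353,178,.042),F(456,179,.042)); print("pad front",F(404,221,.047),F(386,232,.036)); print("head",F(404,254,.057),F(404,276,.057),F(404,301,.057),F(404,301,.015))
print("trigger tip", F(382,472,.122),F(426,472,.122),F(404,490,.118)); print("pin tops",F(405,27,.048),F(405,146,.048))
im=cv2.imread("pics/w4.png"); 
for v in range(120,215,1): print(v,im[v,283].tolist(),end=' ')
for X,z in [(-129,.1),(-71,.1)]: print()
g=n+(-0.110-.102)*e; print("trig centre world",g, "post",n+(-.232)*e)
E
```

```text
edge (np.float64(65.7), np.float64(28.2)) (np.float64(65.4), np.float64(-27.7))
pad front (np.float64(43.3), np.float64(0.5)) (np.float64(35.1), np.float64(10.7))
head (np.float64(27.2), np.float64(0.4)) (np.float64(14.9), np.float64(0.4)) (np.float64(0.5), np.float64(0.3)) (np.float64(-13.8), np.float64(0.2))
trigger tip (np.float64(-62.8), np.float64(10.6)) (np.float64(-62.7), np.float64(-10.2)) (np.float64(-76.3), np.float64(0.2))
pin tops (np.float64(137.9), np.float64(0.3)) (np.float64(82.6), np.float64(0.1))
120 [212, 134, 83] 121 [212, 136, 83] 122 [211, 133, 83] 123 [211, 134, 83] 124 [209, 135, 86] 125 [153, 138, 133] 126 [137, 138, 141] 127 [138, 140, 141] 128 [137, 139, 142] 129 [136, 137, 139] 130 [137, 138, 142] 131 [137, 138, 141] 132 [136, 137, 139] 133 [136, 137, 141] 134 [138, 138, 142] 135 [138, 139, 141] 136 [135, 136, 138] 137 [137, 139, 140] 138 [134, 137, 139] 139 [135, 137, 139] 140 [136, 137, 140] 141 [137, 139, 140] 142 [136, 137, 140] 143 [135, 135, 139] 144 [138, 139, 142] 145 [121, 125, 125] 146 [119, 121, 122] 147 [120, 122, 123] 148 [80, 79, 79] 149 [68,
[... 543 characters left out ...]
79 [36, 39, 144] 180 [38, 42, 145] 181 [36, 39, 138] 182 [35, 36, 112] 183 [31, 32, 89] 184 [29, 32, 47] 185 [31, 33, 35] 186 [33, 34, 36] 187 [32, 33, 35] 188 [37, 38, 39] 189 [34, 36, 37] 190 [36, 39, 40] 191 [35, 36, 35] 192 [38, 38, 39] 193 [33, 36, 36] 194 [33, 36, 36] 195 [34, 36, 39] 196 [36, 38, 38] 197 [36, 38, 40] 198 [43, 42, 46] 199 [45, 45, 47] 200 [40, 42, 42] 201 [42, 43, 46] 202 [40, 43, 45] 203 [42, 44, 47] 204 [41, 45, 45] 205 [42, 43, 46] 206 [42, 42, 45] 207 [43, 44, 47] 208 [45, 46, 48] 209 [50, 53, 55] 210 [48, 48, 50] 211 [73, 77, 79] 212 [102, 110, 112] 213 [106, 113, 117] 214 [107, 113, 115] 

trig centre world [ 0.57463271 -0.1323607 ] post [ 0.57160749 -0.15213058]
```

Call:
drive_tool(
  moves=[0, 0, -1, -0.04, -0.3, 0, 85, 0, 0, -1, -0.04, -0.3, 0, 85, 0, 0, -1, -0.04, -0.3, 0, 85, 0, 0, -1, -0.05, -0.3, 0, 85, 0, 0, -1, -0.05, -0.3, 0, 85, 0, 0, -1, -0.05, -0.3, 0, 85, 0, 0, -1, -0.05, -0.3, 0, 85, 0, 0, -1, -0.05, -0.3, 0, 85],
)

```text
t: 12.35
tcp_pos: [0.5818, -0.0815, 0.1919]
ee_rot: [-3.008, -0.9, 0.002]
ft_force: [-0.1, 0.2, -0.2]
finger_gap: 0.085
```

Call:
drive_tool(
  moves=[0, 0, -1, -0.04, -0.3, 0, 85, 0, 0, -1, -0.04, -0.3, 0, 85, 0, 0, -1, -0.04, -0.3, 0, 85, 0, 0, -1, -0.05, -0.3, 0, 85, 0, 0, -1, -0.05, -0.3, 0, 85, 0, 0, -1, -0.05, -0.3, 0, 85, 0, 0, -1, -0.05, -0.3, 0, 85, 0, 0, 0, 0, 0, 0, 85, 0, 0, 0, 0, 0, 0, 85, 0, 0, 0, 0, 0, 0, 85],
)

```text
t: 13.18
tcp_pos: [0.5741, -0.1342, 0.1923]
ee_rot: [-3.133, 0.228, 0.002]
ft_force: [0.9, -0.4, 0.3]
finger_gap: 0.0848
```

```bash
cat >> h.py <<'E'
N=np.array([.6067,.0772]); a_=np.radians(81.3); E_=np.array([np.cos(a_),np.sin(a_)]); L_=np.array([-E_[1],E_[0]])
def st():
    s=read_state(); T=R.from_rotvec(s["ee_rot"]).as_matrix(); w=s["tcp_pos"][:2]-N
    print("t",s["t"],"tcp",s["tcp_pos"].round(4),"fix x %.1f y %.1f"%(110+1000*w@E_,1000*w@L_),"yaw %.2f"%np.degrees(np.arctan2(T[1,0],T[0,0])),"down",T[:,2].round(3),"F along fix",(s["ft_force"][:2]@E_).round(1),"gap",s["finger_gap"])
    return s
def im4(name):
    im=get_image("wrist")[:,:,::-1]; cv2.imwrite(name,cv2.resize(im,(800,600),interpolation=cv2.INTER_CUBIC)); return np.ascontiguousarray(im)
E
python3 - <<'E'
from h import *
st()
E
```

```text
t 13.1833 tcp [ 0.5741 -0.1342  0.1923] fix x -103.9 y 0.3 yaw -8.32 down [-0.001  0.001 -1.   ] F along fix -0.3 gap 0.0847868930560067
```

Call:
drive_tool(
  moves=[0, 0, -0.06, 0, 0, -0.8, 85, 0, 0, 0, 0, 0, -0.8, 85, 0, 0, 0, 0, 0, -0.7, 85, 0, 0, 0, 0, 0, -0.5, 85, 0, 0, 0, 0, 0, -0.4, 85, 0, 0, 0, 0, 0, -0.3, 85, 0, 0, 0, 0, 0, -0.2, 85, 0, 0, 0, 0, 0, 0, 85, 0, 0, 0, 0, 0, 0, 85],
  squeeze=40,
)

```text
t: 13.93
tcp_pos: [0.5744, -0.1353, 0.1005]
ee_rot: [3.132, -0.242, 0.001]
ft_force: [-0.3, -0.5, -0.0]
finger_gap: 0.0851
```

```bash
python3 - <<'E'
from h import *
s=st(); m=camera_model("wrist"); im4("pics/w5.png"); cv2.imwrite("pics/s5.png",get_image("scene")[:,:,::-1])
E
```

```text
t 13.9333 tcp [ 0.5744 -0.1353  0.1005] fix x -104.9 y -0.2 yaw -8.84 down [ 0. -0. -1.] F along fix -0.5 gap 0.08506951156209641
```

View pics/w5.png

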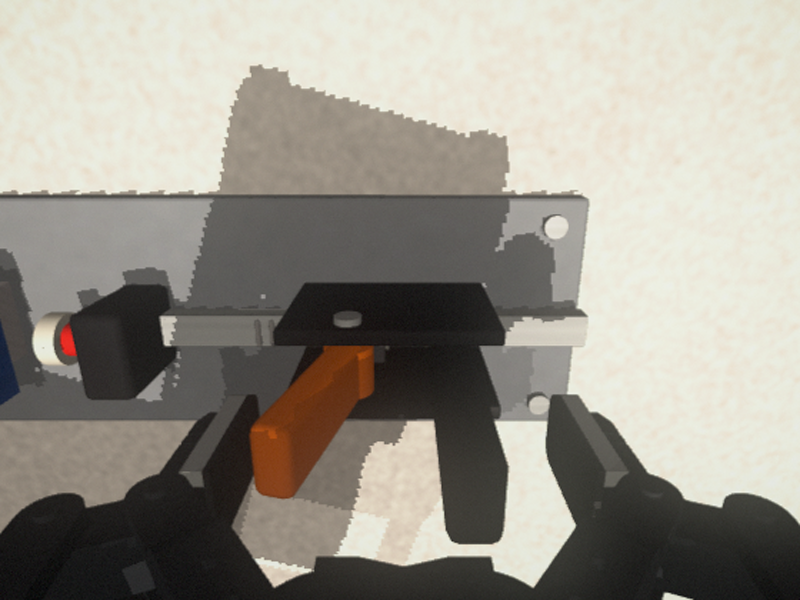

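The fingers straddle the grip post (475,450) and the trigger blade (300,430) with room on both sides. The pad (52,338), jaw head and blank corner (10,370) are in view. First pump.

Call:
drive_tool(
  moves=[0, 0, 0, 0, -0.04, 0, 70, 0, 0, 0, -0.01, -0.04, 0, 62, 0, 0, 0, -0.01, -0.04, 0, 55, 0, 0, 0, 0, -0.02, 0, 48, 0, 0, 0, 0, 0, 0, 42, 0, 0, 0, 0, 0, 0, 38, 0, 0, 0, 0, 0, 0, 38, 0, 0, 0, 0, 0, 0, 38, 0, 0, 0, 0, 0, 0, 38],
)

```text
t: 14.78
tcp_pos: [0.5742, -0.1385, 0.1028]
ee_rot: [-3.13, 0.246, -0.003]
ft_force: [-3.1, -0.0, 10.1]
finger_gap: 0.0412
```

```bash
cat >> h.py <<'E'
def head(im,m):
    # rear edge of the jaw head against the bright rack bar, raw rows 226-236
    g=im[226:237].astype(float).mean(2).mean(0); d=np.diff(cv2.GaussianBlur(g[None],(5,1),0)[0])
    return g,d
E
python3 - <<'E'
from h import *
s=st(); m=camera_model("wrist"); im=im4("pics/w6.png"); g,d=head(im,m)
o=cv2.resize(cv2.imread("pics/w5.png"),(560,420),interpolation=cv2.INTER_AREA); g0,_=head(o,m)
print(g0[:140].astype(int).tolist()); print(g[:140].astype(int).tolist())
E
```

```text
t 14.7833 tcp [ 0.5742 -0.1385  0.1028] fix x -108.2 y -0.5 yaw -8.98 down [ 0.002  0.001 -1.   ] F along fix -0.5 gap 0.041237754063003215
[40, 48, 59, 66, 70, 70, 70, 70, 70, 70, 70, 70, 70, 70, 69, 69, 69, 67, 68, 68, 68, 70, 91, 139, 183, 199, 203, 204, 204, 204, 204, 204, 204, 204, 204, 205, 201, 177, 128, 95, 81, 78, 83, 89, 90, 88, 87, 85, 82, 73, 57, 44, 42, 44, 44, 44, 44, 44, 45, 45, 46, 45, 45, 47, 46, 46, 46, 46, 46, 46, 47, 47, 47, 47, 48, 47, 48, 47, 48, 47, 45, 43, 41, 40, 39, 36, 33, 32, 31, 31, 30, 29, 30, 29, 29, 29, 30, 30, 30, 29, 30, 30, 30, 29, 30, 30, 30, 30, 29, 30, 29, 32, 67, 128, 178, 192, 192, 192, 192, 188, 171, 146, 124, 112, 111, 111, 111, 111, 111, 111, 111, 111, 111, 111, 111, 111, 111, 111, 111, 111]
[53, 63, 68, 70, 75, 111, 161, 190, 203, 205, 205, 205, 205, 205, 206, 205, 205, 205, 202, 178, 124, 92, 78, 74, 77, 80, 81, 84, 85, 81, 68, 52, 40, 41, 41, 42, 42, 43, 41, 43, 42, 43, 43, 43, 44, 44, 44, 44, 45, 44, 45, 44, 44, 45, 45, 45, 45, 45, 46, 45, 44, 44, 40, 40, 38, 36, 33, 32, 32, 31, 31, 32, 31, 31, 32, 31, 31, 32, 33, 31, 32, 32, 32, 33, 33, 34, 34, 32, 33, 34, 35, 35, 35, 35, 43, 82, 151, 189, 192, 192, 192, 192, 192, 192, 192, 192, 193, 193, 192, 193, 193, 193, 193, 193, 194, 193, 193, 193, 194, 194, 190, 174, 154, 133, 118, 113, 113, 113, 114, 113, 112, 113, 112, 113, 113, 113, 113, 113, 113, 113]
```

View pics/w6.png

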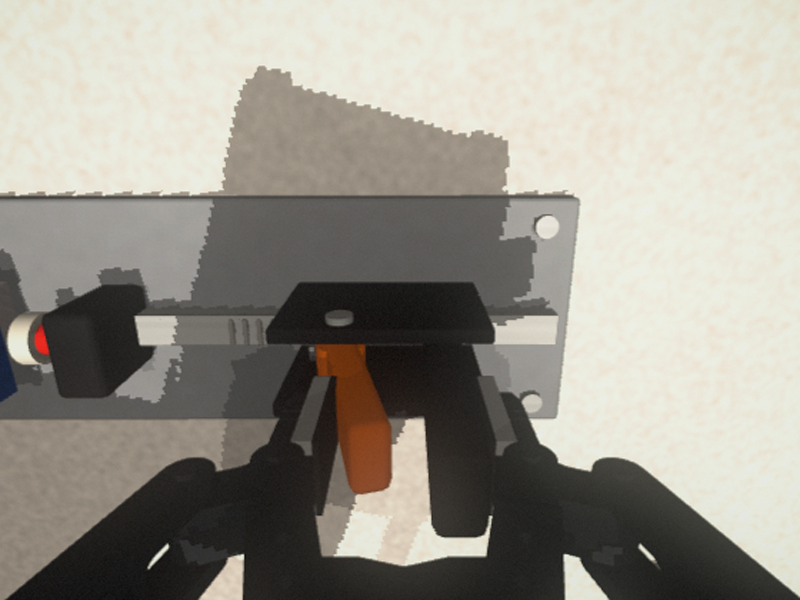

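```bash
python3 - <<'E'
from h import *
s=st(); m6=camera_model("wrist"); T=R.from_rotvec(s["ee_rot"])
r=T.inv().apply(m6["origin"]-s["tcp_pos"]); A=T.inv()*R.from_rotvec(m6["attitude"])
T5=R.from_matrix(np.c_[[np.cos(np.radians(-8.84)),np.sin(np.radians(-8.84)),0],[np.sin(np.radians(-8.84)),-np.cos(np.radians(-8.84)),0],[0,0,-1]])
m5=dict(m6,origin=np.array([.5744,-.1353,.1005])+T5.apply(r),attitude=(T5*A).as_rotvec())
X=lambda m,u,v,z:(110+1000*(onz(m,u,v,z)[:2]-N)@E_).round(1)
for z in (.02,.03,.036): print(z,"head rear",X(m5,113,231,z),X(m6,95.8,231,z),"rack end",X(m5,(586)*.7,330*.7,z),X(m6,557*.7,330*.7,z))
print("base end",X(m5,588*.7,197*.7,.012),X(m6,578.5*.7,197*.7,.012),"(-185)")
print("pad left",X(m5,33*.7,338*.7,.036),X(m6,7*.7,338*.7,.036), "blank",X(m5,18*.7,370*.7,.03),X(m6,15*.7,370*.7,.03))
print("predict blade tip pixels vs theta")
def tip(th,r_,w,y):
    ph=.25-th; x=-85+r_*np.sin(ph)+w*np.cos(ph); z=62+r_*np.cos(ph)-w*np.sin(ph)
    p=np.r_[N+(x-110)/1e3*E_+y/1e3*L_,z/1e3]; return np.array(proj(m6,p))/.7
for th in (0,.2,.3,.4,.5): print(th,[tip(th,60,w,y).round() .tolist() for w,y in [(6,-11),(-6,-11)]])
E
```

```text
t 14.8333 tcp [ 0.5742 -0.1385  0.1028] fix x -108.2 y -0.5 yaw -8.98 down [ 0.002  0.001 -1.   ] F along fix 0.6 gap 0.041169904435022824
0.02 head rear 2.9 12.3 rack end -187.1 -177.9
0.03 head rear -2.3 6.5 rack end -183.2 -174.6
0.036 head rear -5.4 3.1 rack end -180.8 -172.7
base end -184.2 -184.1 (-185)
pad left 48.5 58.4 blank 63.4 63.9
predict blade tip pixels vs theta
0 [[232.0, 421.0], [274.0, 427.0]]
0.2 [[274.0, 427.0], [321.0, 428.0]]
0.3 [[297.0, 428.0], [346.0, 427.0]]
0.4 [[322.0, 428.0], [369.0, 424.0]]
0.5 [[346.0, 427.0], [392.0, 420.0]]
```

Call:
drive_tool(
  moves=[0, 0, 0, 0, 0, 0, 50, 0, 0, 0, 0, 0.04, 0, 60, 0, 0, 0, 0.01, 0.04, 0, 70, 0, 0, 0, 0.01, 0.04, 0, 85, 0, 0, 0, 0, 0.02, 0, 85, 0, 0, 0, 0, 0, 0, 85, 0, 0, 0, 0, 0, 0, 85, 0, 0, 0, 0, 0, 0, 85, 0, 0, 0, 0, 0, 0, 85, 0, 0, 0, 0, 0, 0, 85],
)

```text
t: 15.67
tcp_pos: [0.5741, -0.1354, 0.1003]
ee_rot: [3.132, -0.243, 0.0]
ft_force: [0.4, 0.5, -0.4]
finger_gap: 0.085
```

```bash
python3 - <<'E'
from h import *
s=st(); m=camera_model("wrist"); im=im4("pics/w7.png"); g,d=head(im,m)
u=60+np.argmax(d[60:125])+.5; print("rear edge px",u,(110+1000*(onz(m,u,231,.03)[:2]-N)@E_).round(1))
h=cv2.cvtColor(im,cv2.COLOR_BGR2HSV); k=(h[:,:,0]>5)&(h[:,:,0]<16)&(h[:,:,1]>180); k[:190]=0
v,c=np.nonzero(k); print("orange extent/.7",np.percentile(c,[.5,99.5])/.7,v.max()/.7)
E
```

```text
t 15.6667 tcp [ 0.5741 -0.1354  0.1003] fix x -105.1 y 0.0 yaw -8.87 down [ 0. -0. -1.] F along fix 0.5 gap 0.0850150057582562
rear edge px 97.5 6.9
orange extent/.7 [250.         371.42857143] 587.1428571428572
```

Call:
drive_tool(
  moves=[0, 0, 0, 0, -0.04, 0, 70, 0, 0, 0, -0.01, -0.04, 0, 62, 0, 0, 0, -0.01, -0.04, 0, 55, 0, 0, 0, 0, -0.02, 0, 48, 0, 0, 0, 0, 0, 0, 42, 0, 0, 0, 0, 0, 0, 38, 0, 0, 0, 0, 0, 0, 38, 0, 0, 0, 0, 0, 0, 38, 0, 0, 0, 0, 0, 0, 38],
)

```text
t: 16.47
tcp_pos: [0.5737, -0.1384, 0.1024]
ee_rot: [-3.131, 0.244, -0.001]
ft_force: [-3.7, 2.0, 12.2]
finger_gap: 0.0411
```

Call:
drive_tool(
  moves=[0, 0, 0, 0, 0, 0, 50, 0, 0, 0, 0, 0.04, 0, 60, 0, 0, 0, 0.01, 0.04, 0, 70, 0, 0, 0, 0.01, 0.04, 0, 85, 0, 0, 0, 0, 0.02, 0, 85, 0, 0, 0, 0, 0, 0, 85, 0, 0, 0, 0, 0, 0, 85, 0, 0, 0, 0, 0, 0, 85, 0, 0, 0, 0, 0, 0, 85, 0, 0, 0, 0, 0, 0, 85],
)

```text
t: 17.3
tcp_pos: [0.5742, -0.1354, 0.1003]
ee_rot: [3.132, -0.243, 0.0]
ft_force: [0.4, 0.7, -0.4]
finger_gap: 0.085
```

```bash
python3 - <<'E'
from h import *
s=st(); m=camera_model("wrist"); im=im4("pics/w8.png"); g,d=head(im,m)
u=40+np.argmax(d[40:125])+.5; print("rear edge px",u,(110+1000*(onz(m,u,231,.03)[:2]-N)@E_).round(1))
print(g[:120].astype(int).tolist())
E
```

```text
t 17.3 tcp [ 0.5742 -0.1354  0.1003] fix x -105.1 y -0.0 yaw -8.87 down [ 0. -0. -1.] F along fix 0.8 gap 0.08495483357814404
rear edge px 77.5 19.1
[101, 84, 76, 78, 82, 84, 83, 76, 63, 47, 36, 38, 38, 38, 38, 38, 38, 39, 39, 39, 38, 38, 39, 39, 40, 39, 41, 40, 40, 41, 41, 41, 41, 42, 41, 42, 41, 41, 41, 40, 39, 36, 36, 35, 33, 30, 29, 27, 27, 28, 28, 28, 29, 29, 29, 29, 30, 29, 31, 31, 30, 31, 31, 32, 32, 32, 32, 32, 33, 34, 34, 34, 34, 36, 35, 35, 48, 95, 158, 189, 191, 191, 191, 192, 192, 192, 192, 192, 192, 192, 192, 192, 192, 193, 193, 193, 193, 193, 193, 193, 194, 193, 194, 194, 193, 194, 194, 194, 194, 194, 194, 194, 195, 195, 194, 195, 194, 195, 195, 189]
```

Call:
drive_tool(
  moves=[0, 0, 0, 0, 0, 0.8, 85, 0, 0, 0, 0, 0, 1, 85, 0, 0, 0, 0.15, 1, 0.2, 85, 0, 0, 0, 0.15, 1, 0, 85, 0, 0, 0, 0.15, 1, 0, 85, 0, 0, 0, 0.15, 1, 0, 85, 0, 0, 0, 0.15, 1, 0, 85, 0, 0, 0, 0, 0, 0, 85, 0, 0, 0, 0, 0, 0, 85, 0, 0, 0, 0, 0, 0, 85],
)

```text
t: 18.18
tcp_pos: [0.5929, -0.0106, 0.1503]
ee_rot: [3.132, -0.242, 0.0]
ft_force: [0.7, -0.0, 0.8]
finger_gap: 0.0853
```

```bash
python3 - <<'E'
from h import *
s=st(); m=camera_model("wrist"); np.savez("w9.npz",**m); im=im4("pics/w9.png")
p=np.array([proj(m,np.r_[N+(x-110)/1e3*E_+y/1e3*L_,z]) for x,y,z in [(20,-20,.03),(85,20,.05)]]); print(p)
c=p.mean(0).astype(int); x0,y0=max(c[0]-65,0),max(c[1]-48,0); print(x0,y0)
cv2.imwrite("pics/w9c.png",cv2.resize(im[y0:y0+97,x0:x0+130],None,fx=6,fy=6,interpolation=cv2.INTER_CUBIC))
E
```

```text
t 18.1833 tcp [ 0.5929 -0.0106  0.1503] fix x 21.1 y 0.4 yaw -8.84 down [ 0. -0. -1.] F along fix 0.1 gap 0.08534775568519208
[[283.13759098 179.72438231]
 [191.39648767 241.80681138]]
172 162
```

View pics/w9c.png

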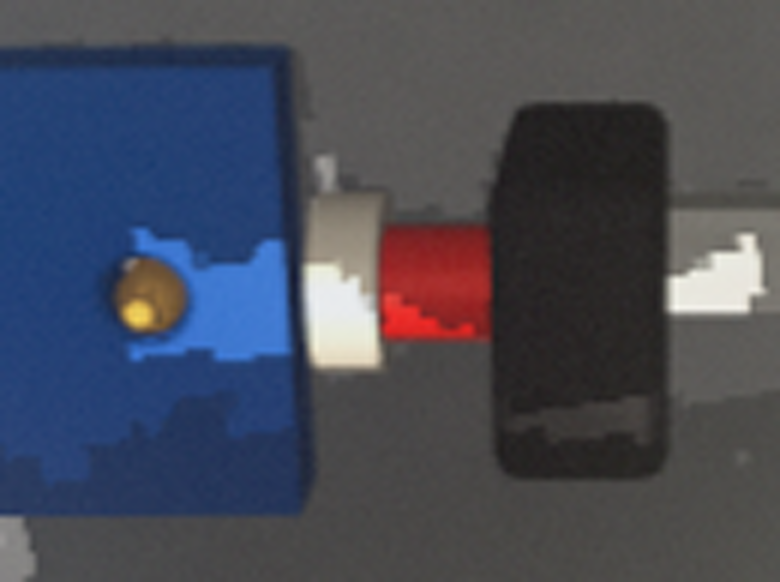

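The pad front is at x≈304 in the crop. The blank's near edge runs from x≈290 (top) to x≈303 (bottom) at that row. The stem is fully out, spanning x 383–492.

```bash
python3 - <<'E'
from h import *
m=dict(np.load("w9.npz"))
F=lambda u,v,z:((lambda w:((110+1000*w@E_).round(1),(1000*w@L_).round(1)))(onz(m,172+(u+.5)/6-.5,162+(v+.5)/6-.5,z)[:2]-N))
print("blank top edge",F(274,68,.042),F(290,280,.042),F(303,490,.042)," bottom",F(294,60,.03),F(303,240,.03),F(313,490,.03))
for z in (.036,.042,.047): print("pad front",z,F(304,280,z),F(306,200,z),F(306,365,z),"rear",F(383,280,z))
print("pad rear upper/lower",F(383,195,.036),F(383,368,.036))
print("head front",F(493,280,.036),F(495,300,.057),"rear",F(667,280,.057),"head y",F(600,102,.057),F(600,478,.057))
print("pin",F(138,314,.048))
E
```

```text
blank top edge (np.float64(65.2), np.float64(-27.8)) (np.float64(64.9), np.float64(-2.3)) (np.float64(64.9), np.float64(24.7))  bottom (np.float64(65.0), np.float64(-26.1)) (np.float64(65.2), np.float64(-3.5)) (np.float64(65.8), np.float64(30.1))
pad front 0.036 (np.float64(64.3), np.float64(-0.3)) (np.float64(63.5), np.float64(-10.4)) (np.float64(64.7), np.float64(10.7)) rear (np.float64(54.7), np.float64(-0.3))
pad front 0.042 (np.float64(63.2), np.float64(-2.3)) (np.float64(62.4), np.float64(-12.1)) (np.float64(63.6), np.float64(8.4)) rear (np.float64(53.9), np.float64(-2.3))
pad front 0.047 (np.float64(62.3), np.float64(-3.9)) (np.float64(61.6), np.float64(-13.6)) (np.float64(62.7), np.float64(6.5)) rear (np.float64(53.2), np.float64(-3.9))
pad rear upper/lower (np.float64(54.3), np.float64(-11.0)) (np.float64(55.2), np.float64(11.1))
head front (np.float64(41.4), np.float64(-0.2)) (np.float64(39.5), np.float64(-4.9)) rear (np.float64(20.4), np.float64(-7.2)) head y (np.float64(27.5), np.float64(-27.4)) (np.float64(28.1), np.float64(16.7))
pin (np.float64(81.6), np.float64(-0.2))
```

Gap to the blank is about 2.6 mm, with 3 mm of lost travel expected. The target is 7.6 mm of jaw advance, so trigger angle ≈ 0.35. Returning to the grip.

Call:
drive_tool(
  moves=[0, 0, 0, -0.15, -1, 0.2, 85, 0, 0, 0, -0.15, -1, 0.2, 85, 0, 0, 0, -0.15, -1, 0, 85, 0, 0, 0, -0.15, -1, 0, 85, 0, 0, 0, -0.15, -1, 0, 85, 0, 0, 0, 0, 0, 0, 85, 0, 0, 0, 0, 0, 0, 85, 0, 0, 0, 0, 0, 0, 85, 0, 0, 0, 0, 0, 0, 85],
)

```text
t: 18.98
tcp_pos: [0.5739, -0.1349, 0.1602]
ee_rot: [-3.132, 0.243, 0.001]
ft_force: [-0.9, 0.2, -0.1]
finger_gap: 0.0849
```

```bash
python3 - <<'E'
from h import *
st()
E
```

```text
t 18.9833 tcp [ 0.5739 -0.1349  0.1602] fix x -104.6 y 0.4 yaw -8.87 down [-0.  0. -1.] F along fix 0.1 gap 0.08486297453989419
```

Down, then close part-way to 60 mm with the arm shift.

Call:
drive_tool(
  moves=[0, 0, 0, 0, 0, -0.6, 85, 0, 0, 0, 0, 0, -0.7, 85, 0, 0, 0, 0, 0, -0.6, 85, 0, 0, 0, 0, 0, -0.4, 85, 0, 0, 0, 0, 0, -0.1, 85, 0, 0, 0, 0, 0, 0, 85, 0, 0, 0, 0, 0, 0, 85, 0, 0, 0, 0, 0, 0, 85],
)

```text
t: 19.65
tcp_pos: [0.5748, -0.1354, 0.1012]
ee_rot: [3.132, -0.242, 0.003]
ft_force: [0.4, 0.1, 0.4]
finger_gap: 0.085
```

Call:
drive_tool(
  moves=[0, 0, 0, 0, -0.04, 0, 78, 0, 0, 0, -0.01, -0.04, 0, 74, 0, 0, 0, -0.01, -0.04, 0, 70, 0, 0, 0, 0, -0.02, 0, 66, 0, 0, 0, 0, 0, 0, 63, 0, 0, 0, 0, 0, 0, 61, 0, 0, 0, 0, 0, 0, 60, 0, 0, 0, 0, 0, 0, 60, 0, 0, 0, 0, 0, 0, 60],
)

```text
t: 20.4
tcp_pos: [0.5743, -0.1369, 0.1016]
ee_rot: [-3.129, 0.244, -0.003]
ft_force: [1.5, 8.1, 6.5]
finger_gap: 0.0604
```

```bash
cat >> h.py <<'E'
def chk():
    s=st(); m=camera_model("wrist"); im=np.ascontiguousarray(get_image("wrist")[:,:,::-1]); g,d=head(im,m)
    i=40+np.argmax(d[40:110]); y=d[i-1:i+2]; u=i+.5+.5*(y[0]-y[2])/(y[0]-2*y[1]+y[2])
    X=110+1000*(onz(m,u,231,.03)[:2]-N)@E_
    h=cv2.cvtColor(im,cv2.COLOR_BGR2HSV); k=(h[:,:,0]>5)&(h[:,:,0]<16)&(h[:,:,1]>150); k[:296]=0; k[320:]=0; c=np.nonzero(k)[1]
    print("jaw rear %.2f px %.2f"%(X,u),"blade cols rows296-320 /.7",np.percentile(c,[1,99])/.7 if len(c) else None)
    return im,m
E
python3 - <<'E'
from h import *
chk()
E
```

```text
t 20.4 tcp [ 0.5743 -0.1369  0.1016] fix x -106.5 y -0.4 yaw -8.93 down [ 0.002  0.003 -1.   ] F along fix 8.2 gap 0.060352748823132456
jaw rear 21.63 px 73.09 blade cols rows296-320 /.7 [287.14285714 347.14285714]
```

Call:
drive_tool(
  moves=[0, 0, 0, 0, 0, 0, 59, 0, 0, 0, 0, 0, 0, 58, 0, 0, 0, 0, 0, 0, 57, 0, 0, 0, 0, 0, 0, 56, 0, 0, 0, 0, 0, 0, 55, 0, 0, 0, 0, 0, 0, 55, 0, 0, 0, 0, 0, 0, 55],
)

```text
t: 21.03
tcp_pos: [0.5744, -0.1367, 0.1017]
ee_rot: [-3.129, 0.244, -0.003]
ft_force: [1.8, 8.3, 6.6]
finger_gap: 0.0551
```

```bash
python3 - <<'E'
from h import *
chk()
E
```

```text
t 21.0333 tcp [ 0.5744 -0.1367  0.1017] fix x -106.4 y -0.4 yaw -8.93 down [ 0.002  0.003 -1.   ] F along fix 8.5 gap 0.055149616118708306
jaw rear 22.80 px 71.57 blade cols rows296-320 /.7 [297.14285714 351.42857143]
```

Call:
drive_tool(
  moves=[0, 0, 0, 0, 0, 0, 54, 0, 0, 0, 0, 0, 0, 53, 0, 0, 0, 0, 0, 0, 52, 0, 0, 0, 0, 0, 0, 51, 0, 0, 0, 0, 0, 0, 51, 0, 0, 0, 0, 0, 0, 51],
)

```text
t: 21.58
tcp_pos: [0.5745, -0.1355, 0.1019]
ee_rot: [-3.127, 0.246, -0.003]
ft_force: [3.4, 12.2, 9.3]
finger_gap: 0.0514
```

```bash
python3 - <<'E'
from h import *
chk()
E
```

```text
t 21.5833 tcp [ 0.5745 -0.1355  0.1019] fix x -105.1 y -0.3 yaw -8.98 down [ 0.002  0.005 -1.   ] F along fix 12.6 gap 0.05135054687525244
jaw rear 23.27 px 73.68 blade cols rows296-320 /.7 [304.28571429 357.14285714]
```

Call:
drive_tool(
  moves=[0, 0, 0, 0, 0, 0, 50.5, 0, 0, 0, 0, 0, 0, 50, 0, 0, 0, 0, 0, 0, 49.5, 0, 0, 0, 0, 0, 0, 49, 0, 0, 0, 0, 0, 0, 48.5, 0, 0, 0, 0, 0, 0, 48.5, 0, 0, 0, 0, 0, 0, 48.5],
)

```text
t: 22.22
tcp_pos: [0.5745, -0.135, 0.1023]
ee_rot: [-3.126, 0.246, -0.003]
ft_force: [2.1, 13.7, 11.0]
finger_gap: 0.0485
```

```bash
python3 - <<'E'
from h import *
chk()
E
```

```text
t 22.2167 tcp [ 0.5745 -0.135   0.1023] fix x -104.7 y -0.3 yaw -9.00 down [ 0.003  0.006 -1.   ] F along fix 13.8 gap 0.048452826693326054
jaw rear 23.68 px 74.30 blade cols rows296-320 /.7 [310. 360.]
```

```bash
cat >> h.py <<'E'
def red(im,n):
    m=camera_model("scene"); h=cv2.cvtColor(im,cv2.COLOR_BGR2HSV); f=im.astype(float)
    w=np.clip((f[:,:,2]-f[:,:,:2].max(2)),0,None)
    a=np.array([proj(m,np.r_[N+(x-110)/1e3*E_,.036]) for x in (20,70)]); print(a.round(1).tolist(),np.linalg.norm(a[1]-a[0])/50,"px/mm")
    x0,x1=sorted(a[:,0]);y0,y1=sorted(a[:,1]); b=w[int(y0)-6:int(y1)+7,int(x0)-4:int(x1)+5]; print(n,"red sum",b.sum().round(),"n>60",(b>60).sum(),"max",b.max())
E
python3 - <<'E'
from h import *
red(cv2.imread("pics/s5.png"),"start")
im=np.ascontiguousarray(get_image("scene")[:,:,::-1]); cv2.imwrite("pics/s10.png",im); red(im,"now")
m=camera_model("scene"); p=np.array(proj(m,np.r_[N+(50-110)/1e3*E_,.04])).astype(int)
a=[cv2.resize(cv2.imread(f)[p[1]-25:p[1]+25,p[0]-33:p[0]+33],None,fx=6,fy=8,interpolation=cv2.INTER_CUBIC) for f in ("pics/s5.png","pics/s10.png")]
cv2.imwrite("pics/s10c.png",np.hstack(a))
E
```

```text
[[283.6, 236.4], [299.2, 229.2]] 0.34383560993219786 px/mm
start red sum 2238.0 n>60 10 max 120.0
[[283.6, 236.4], [299.2, 229.2]] 0.34383560993219786 px/mm
now red sum 1839.0 n>60 7 max 103.0
```

Call:
drive_tool(
  moves=[0, 0, 0, 0, 0, 0, 48, 0, 0, 0, 0, 0, 0, 47.5, 0, 0, 0, 0, 0, 0, 47, 0, 0, 0, 0, 0, 0, 46.5, 0, 0, 0, 0, 0, 0, 46, 0, 0, 0, 0, 0, 0, 46, 0, 0, 0, 0, 0, 0, 46],
)

```text
t: 22.9
tcp_pos: [0.5744, -0.1361, 0.1026]
ee_rot: [-3.127, 0.246, -0.003]
ft_force: [0.4, 9.6, 13.0]
finger_gap: 0.0462
```

```bash
python3 - <<'E'
from h import *
im,m=chk(); cv2.imwrite("pics/w11.png",cv2.resize(im,(800,600),interpolation=cv2.INTER_CUBIC))
S=[np.ascontiguousarray(get_image("scene")[:,:,::-1]) for _ in range(4)]
for q in S: red(q,"now")
for th in (.3,.35,.4,.45):
    ph=.25-th; print(th,[(np.array(proj(m,np.r_[N+((-85+60*np.sin(ph)+w*np.cos(ph))-110)/1e3*E_-.011*L_,(62+60*np.cos(ph)-w*np.sin(ph))/1e3]))/.7).round().tolist() for w in (6,-6)])
row=im[300:312].astype(int).mean(0); o=row[:,2]-row[:,0]; print([(c,int(o[c])) for c in range(205,275,2)])
print("expected pad/head px",[np.array(proj(m,np.r_[N+(x-110)/1e3*E_,.036])).round() for x in (45,55,65)])
E
```

```text
t 22.9 tcp [ 0.5744 -0.1361  0.1026] fix x -105.7 y -0.3 yaw -8.99 down [ 0.002  0.004 -1.   ] F along fix 9.6 gap 0.04620439560445023
jaw rear 25.70 px 69.27 blade cols rows296-320 /.7 [321.42857143 365.71428571]
[[283.6, 236.4], [299.2, 229.2]] 0.34383560993219786 px/mm
now red sum 1332.0 n>60 0 max 55.0
[[283.6, 236.4], [299.2, 229.2]] 0.34383560993219786 px/mm
now red sum 1331.0 n>60 0 max 54.0
[[283.6, 236.4], [299.2, 229.2]] 0.34383560993219786 px/mm
now red sum 1324.0 n>60 0 max 53.0
[[283.6, 236.4], [299.2, 229.2]] 0.34383560993219786 px/mm
now red sum 1338.0 n>60 0 max 54.0
0.3 [[307.0, 428.0], [355.0, 426.0]]
0.35 [[319.0, 428.0], [367.0, 425.0]]
0.4 [[331.0, 428.0], [379.0, 424.0]]
0.45 [[343.0, 427.0], [390.0, 422.0]]
[(205, 8), (207, 9), (209, 8), (211, 8), (213, 10), (215, 9), (217, 10), (219, 11), (221, 11), (223, 13), (225, 50), (227, 97), (229, 104), (231, 107), (233, 109), (235, 109), (237, 109), (239, 108), (241, 107), (243, 106), (245, 106), (247, 106), (249, 105), (251, 99), (253, 95), (255, 85), (257, 44), (259, 19), (261, 20), (263, 23), (265, 24), (267, 22), (269, 21), (271, 23), (273, 22)]
expected pad/head px [array([ 32., 236.]), array([ 15., 236.]), array([ -1., 236.])]
```

```bash
python3 - <<'E'
import cv2,numpy as np
a=cv2.imread("pics/w11.png"); c=cv2.resize(a[250:420,0:170],(560,560),interpolation=cv2.INTER_CUBIC)
from h import *
s=cv2.resize(np.ascontiguousarray(get_image("scene")[:,:,::-1])[205:255,275:321],(232,560)[::1],interpolation=cv2.INTER_CUBIC)
cv2.imwrite("pics/w11c.png",np.hstack([c,s]))
E
```

```text
(no output)
```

View pics/w11c.png

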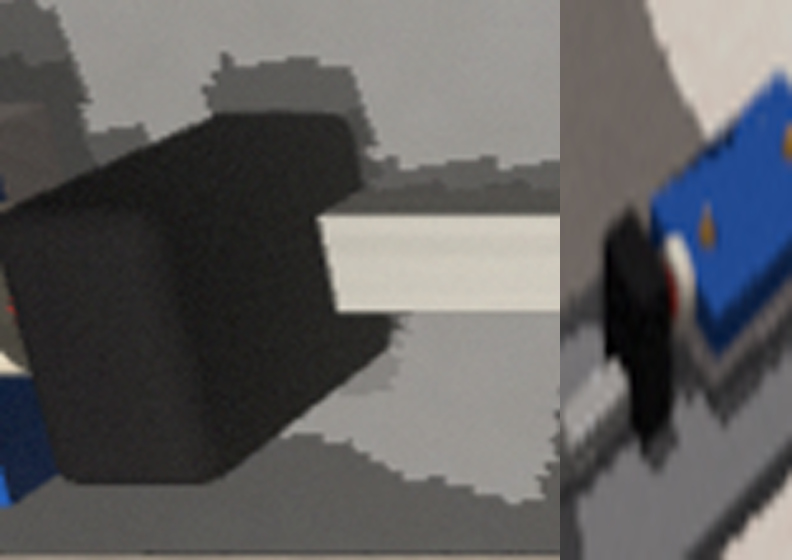

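The pad is on the blank's edge, the blank is still on both pins, and part of the red stem shows between the head and the pad. I check that nothing drifts, then hand in.

Call:
drive_tool(
  moves=[0, 0, 0, 0, 0, 0, 46, 0, 0, 0, 0, 0, 0, 46, 0, 0, 0, 0, 0, 0, 46, 0, 0, 0, 0, 0, 0, 46, 0, 0, 0, 0, 0, 0, 46, 0, 0, 0, 0, 0, 0, 46],
)

```text
t: 23.7
tcp_pos: [0.5744, -0.1361, 0.1027]
ee_rot: [-3.127, 0.246, -0.003]
ft_force: [0.7, 10.0, 12.6]
finger_gap: 0.0461
```

```bash
python3 - <<'E'
from h import *
chk(); print(close_job())
E
```

```text
t 23.7 tcp [ 0.5744 -0.1361  0.1027] fix x -105.7 y -0.3 yaw -8.99 down [ 0.002  0.004 -1.   ] F along fix 10.0 gap 0.04610150914742211
jaw rear 25.70 px 69.28 blade cols rows296-320 /.7 [321.42857143 365.71428571]
the job is handed in; nothing more can be done
None
```

The job is handed in at t = 23.7 s. I put the blank over both pins onto the nest and let go of it. I then gave the trigger two full pumps and a partial third, and left it squeezed. No verdict was reported.

**Last checks:**
- **Blank:** in the last picture it still lies on both pins, with the pad on its near edge. I did not measure its position again after the pad pressed on it.
- **Trigger:** the angle is about 0.36 rad. The fingers held it with a sideways force of about 10 N at the wrist, and the jaw and opening did not drift over the last 0.8 s.
- **Stem:** the three estimates disagree somewhat. The jaw head's position gives about 4.0 mm, the trigger angle 5.2 mm, and the red area in the scene camera, a coarse measure, 5.6 mm. All three lie within the 2 to 8 mm allowed.
- **Other things on the desk:** I did not touch any of them on purpose, but I did not check their positions again at the end.

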